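Size a bangle on the stepped mandrel and sort it

TASK

Size the bangle that lies on the grey pad: slide it level down the upright stepped mandrel until it stops, and hold it down there for about a second with a light but definite push of some 5 to 10 N (never more than 25 N, which would stretch it). The painted band just above the seated bangle gives its size: take it off, set it down flat near the middle of the tray lined with that colour, and let go. Leave the other two bangles on their black mat, the hammer and the tumbler as they are.

Things in the scene. Friction and masses are not known exactly. Their poses are not given: they have to be found in the camera images.
- pad: Thin grey felt pad, 100 x 100 mm, 2 mm thick, fixed; the bangle to be sized lies on it, within about 10 mm of its middle. Origin: centre of its underside (on the bench).
- bangle_a: Brass bangle blank, a plain flat ring: outside diameter 58 mm, 9 mm high, 40 to 140 g. All three bangles have this same outside, each has a different bore (40, 46 or 52 mm, wall 9, 6 or 3 mm); which one this is, is not told and changes place from start to start. Origin: centre of its underside, z along the bangle's axis.
- bangle_b: Brass bangle blank, a plain flat ring: outside diameter 58 mm, 9 mm high, 40 to 140 g. All three bangles have this same outside, each has a different bore (40, 46 or 52 mm, wall 9, 6 or 3 mm); which one this is, is not told and changes place from start to start. Origin: centre of its underside, z along the bangle's axis.
- bangle_c: Brass bangle blank, a plain flat ring: outside diameter 58 mm, 9 mm high, 40 to 140 g. All three bangles have this same outside, each has a different bore (40, 46 or 52 mm, wall 9, 6 or 3 mm); which one this is, is not told and changes place from start to start. Origin: centre of its underside, z along the bangle's axis.
- mandrel: Upright stepped steel bangle mandrel, 90 mm high, screwed to the bench, rigid; round foot plate 100 mm across, 12 mm high. Origin: centre of its underside, z up along its axis. It thickens downwards in tapered steps with 45 degree shoulders: nose 26 mm across, then the red, the yellow and the blue step, then 56 mm down to the foot. Each step has a 4 mm painted band at its upper end.
- red_stop (a point): On the mandrel's axis, 69.7 mm above the bench: where the underside of a 40 mm bore stops, on the shoulder below the red step. Red step: 37 to 39 mm across, 82 to 70 mm above the bench, red band 78 to 82 mm. A bangle slides freely over smaller steps; 0.7 mm play all round on its own.
- yellow_stop (a point): On the mandrel's axis, 54.7 mm above the bench: where the underside of a 46 mm bore stops, on the shoulder below the yellow step. Yellow step: 43 to 45 mm across, 68 to 55 mm above the bench, yellow band 64 to 68 mm.
- blue_stop (a point): On the mandrel's axis, 39.4 mm above the bench: where the underside of a 52 mm bore stops, on the shoulder below the blue step. Blue step: 49 to 51 mm across, 53 to 40 mm above the bench, blue band 49 to 53 mm.
- tray_red: Low square wooden tray lined with red felt, for bangles of the red size: outside 118 x 118 mm, 10 mm high, walls and floor 3 mm, fixed on the sorting board. Origin: centre of its underside, 10 mm above the bench (inner floor 13 mm, rim 20 mm above the bench), sides along its x and y. The three trays change places from start to start.
- tray_yellow: Low square wooden tray lined with yellow felt, for bangles of the yellow size: outside 118 x 118 mm, 10 mm high, walls and floor 3 mm, fixed on the sorting board. Origin: centre of its underside, 10 mm above the bench (inner floor 13 mm, rim 20 mm above the bench), sides along its x and y. The three trays change places from start to start.
- tray_blue: Low square wooden tray lined with blue felt, for bangles of the blue size: outside 118 x 118 mm, 10 mm high, walls and floor 3 mm, fixed on the sorting board. Origin: centre of its underside, 10 mm above the bench (inner floor 13 mm, rim 20 mm above the bench), sides along its x and y. The three trays change places from start to start.
- board: Wooden sorting board, 130 x 376 mm, 10 mm thick, fixed on the bench; carries the three trays in a row along its y, 122 mm apart. Origin: centre of its underside.
- hammer: Bystander: hammer with a wooden handle, 240 mm long, 26 mm high, lying along its x. Origin: under the middle of its length.
- tumbler: Bystander: drinking glass, 68 mm across at the rim, 90 mm high. Origin: centre of its underside.
Not all that is in view belongs to the job. Leave any pink or white look-alike of the bangle_b alone. What is shaped like the bangle_c but pink is not meant.

How it is judged:
By the outcome, as a careful person would: the job done as asked, in the order asked, and still so for the second after the job is handed in, with the robot touching nothing.
It also fails if it takes over 53 s, if anything falls off the work surface, if the arm or the gripper's body presses on something with over 40 N, if the wrist force passes 120 N, or if a joint passes its speed limit or range.

ROBOT

A 6-joint arm with a two-finger parallel gripper is mounted at the origin on the work surface. World frame = base frame: x ahead of the robot, y to its left, z up, the work surface at z = 0. Lengths are in m, angles in rad, forces in N, time in s.
With the tool pointing down it reaches from about 0.375 to 0.9 m from the base axis. Payload 3.1 kg.
Tool frame: the origin (TCP) lies midway between the tips of the shut fingers; the grasp point (between the pads) lies robot.grip_depth behind it (robot.grip_depth is the distance from the TCP to the grasp point, in m); z points along the fingers, y is the line along which they close (so a half turn about z gives the same grasp; the last joint's range is limited). The gripper opens to 87 mm and grips with 3 to 60 N. Pads are 19 mm wide; open, the fingers measure 117 mm over their backs; the gripper's body (75 mm by 190 mm) begins 51 mm behind the grasp point.
Start: joints at [-1.298, 0.527, 1.433, -0, 1.181, -0.178], TCP at [0.273, -0.562, 0.223] pointing down, gripper open.
Joint ranges: [-3.08, 3.08], [-0.75, 2.2], [0.22, 2.44], [-1.43, 4.57], [0, 2.65], [-2.85, 2.85]. Speed limits (rad/s): [2.79, 2.79, 3.14, 3.14, 3.14, 3.14].

INTERFACE

Orientations are given as a unit quaternion [x, y, z, w].
In Python, from rig import robot gives the robot as it stands.
- The arm moves only by the shell command python3 -m creep 'ROWS' [OPENING] [FORCE]. ROWS is a JSON list of rows, 1 to 20 of them, each an object with the fields trans (a list: dx, dy, dz in m), rz (a turn about the tool's z in rad); a field left out counts as zero; each row shifts and turns the commanded pose from where the row before left it, along the tool's axes as they then stand; what a row does not reach is not made up. A row lasts 1/12 s, in which the tool goes at most 0.0417 m and 0.125 rad, less where a joint would pass 70% of its speed; a pose out of reach is approached as far as the arm can. OPENING is the finger opening in m, set as the command begins (- or left out keeps the last). The fingers move at their own pace and stop on an object; FORCE is the grip in N (left out, the last holds). Time passes only in rows, so rows that do not move let the fingers close. It prints the time, the measured TCP pose, the force, the opening and the grip force at its end. Input that does not fit is refused with a message, and nothing moves.
- robot.get_obs(): the state, without advancing time (a new reading comes with each control period).
- robot.camera(name): name is "scene" or "top" or "wrist"; returns a dict with "img" (480x640x3 uint8, red, green, blue), "fx", "fy", "cx", "cy" (pixels), "k1" (the pictures are not rectified: a ray, as slopes to the right and down, at radius r is drawn at 1 + k1 r^2 times it, then the intrinsics apply), "xyz" and "attitude" of the camera in the world. Camera axes: x right, y down, z forward; pixel columns grow to the right and rows downward; lengths in m; the calibration is good to about 2 mm. A picture is of the moment at which its call begins. There is no depth.
- robot.hand_in(): hands the job in; it is judged then, once.
The state is a dict: "time": time; "q": joint angles; "joint_velocities": joint speeds; "joint_torque": joint torques, N m; "position": TCP position; "tool_rot": TCP orientation; "ft_force": force on the tool from outside, world axes, zero at the start; "moment": the same for the moment, N m; "grip_width": finger opening in m; "grip_force": force on a finger pad.
Only numpy, scipy, OpenCV 4.12 (cv2) and the standard library are available. Lean on these libraries where they do the work, as an engineer would, in place of code of your own. Each camera call takes 0.05 s, during which the arm holds its last target. There are 200 camera calls.

## Working session

There is one attempt and no reset: what is moved stays moved. The work goes in short steps, Python scripts to look and compute and a shell command to move; the robot and the scene stay as the last step left them, time stands still between calls to the robot, and variables do not carry over. Pictures are saved under pics/ and viewed, at most 13 in all, crops included, and the job is handed in when it is done.

```bash
ls; mkdir -p pics; cat > h.py <<'E'
import numpy as np, cv2
from rig import robot
from scipy.spatial.transform import Rotation as R
def cam(n):
    return robot.camera(n)
def att(c):
    a=np.array(c["attitude"],float)
    return R.from_quat(a).as_matrix() if a.size==4 else a.reshape(3,3)
def ray(c,u,v):
    x=(u-c["cx"])/c["fx"];y=(v-c["cy"])/c["fy"]
    rd=np.hypot(x,y);r=rd
    for _ in range(30): r=rd/(1+c["k1"]*r*r)
    s=r/rd if rd>0 else 1
    d=att(c)@np.array([x*s,y*s,1]);return np.array(c["xyz"]),d
def onz(c,u,v,z):
    o,d=ray(c,u,v);return o+d*(z-o[2])/d[2]
def proj(c,p):
    q=att(c).T@(np.array(p)-np.array(c["xyz"]));x,y=q[:2]/q[2];k=1+c["k1"]*(x*x+y*y)
    return np.array([c["cx"]+c["fx"]*x*k,c["cy"]+c["fy"]*y*k])
def save(c,n): cv2.imwrite("pics/"+n,c["img"][:,:,::-1])
E
python3 - <<'E'
from h import *
for n in("top","scene"):
    c=cam(n);save(c,n+"0.png");print(n,{k:c[k] for k in c if k!="img"})
o=robot.get_obs();print(o,robot.grip_depth)
E
```

```text
pics
top {'fx': 466.7863408936466, 'fy': 466.7863408936466, 'cx': 319.7147506787041, 'cy': 239.77265929791417, 'k1': -0.1197061858382576, 'xyz': array([0.49005918, 0.01540066, 1.12696236]), 'attitude': array([-0.69916395,  0.71312672, -0.03233505,  0.03967978])}
scene {'fx': 453.4696579821971, 'fy': 453.4696579821971, 'cx': 320.71047149454074, 'cy': 235.74514333640207, 'k1': -0.022318283941543893, 'xyz': array([0.96388151, 0.4946178 , 0.85550485]), 'attitude': array([ 0.32745694,  0.88839736, -0.30125522, -0.11299282])}
{'time': 0.1, 'q': array([-1.29748231e+00,  5.28420130e-01,  1.43376863e+00,  5.71089990e-06,
        1.18140787e+00, -1.78503419e-01]), 'joint_velocities': array([-0.0022231 , -0.00076466, -0.00279732, -0.00025376,  0.00026435,
       -0.00043973]), 'joint_torque': array([-7.44482604e-04, -4.40985417e+01, -1.77150661e+01,  6.35158480e-02,
        5.33962576e-02, -5.70162115e-05]), 'position': array([ 0.27272061, -0.56162512,  0.22164242]), 'tool_rot': array([ 9.74590718e-01,  2.23990913e-01, -4.48442446e-05, -1.00099025e-03]), 'ft_force': array([ 0.09737785, -0.44274504, -0.69942741]), 'moment': array([ 0.04852404, -0.05038658,  0.01976908]), 'grip_force': 0.0, 'grip_width': 0.08685721611051783} 0.0187
```

View pics/top0.png

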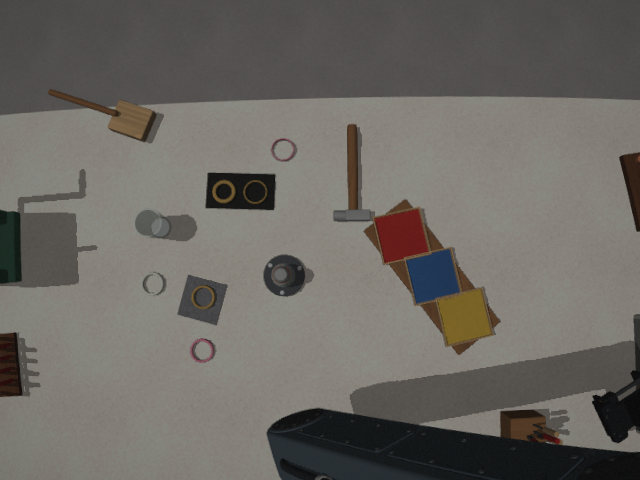

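View pics/scene0.png

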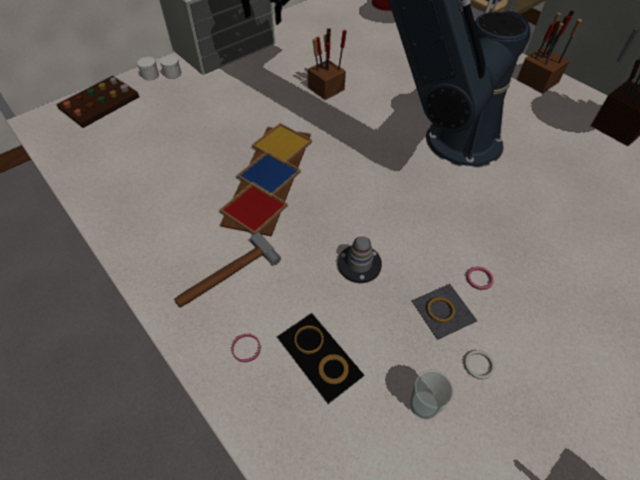

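Top view: the brass ring on the grey pad is at (203,297). Possible mix-ups are brass rings on the black mat at (223,191) thick and (255,191) thin, pink rings at (284,150) and (203,350), and a white ring at (153,284). I choose (203,297): it is brass and on the grey pad. The mandrel is at (284,275), and the red, blue and yellow trays are at (400,235), (433,276) and (466,317).

```bash
cat > m.py <<'E'
from h import *
def ell(mask,c,z,mina=15):
    out=[]
    cs,_=cv2.findContours(mask,cv2.RETR_EXTERNAL,cv2.CHAIN_APPROX_NONE)
    for k in cs:
        if cv2.contourArea(k)<mina or len(k)<6: continue
        (u,v),ax,_=cv2.fitEllipse(k); out.append((round(u,1),round(v,1),np.round(ax,1),np.round(onz(c,u,v,z),4)))
    return out
if __name__=="__main__":
    for n in("top","scene"):
        c=cam(n);hsv=cv2.cvtColor(c["img"],cv2.COLOR_RGB2HSV)
        print(n,"brass");
        for e in ell(cv2.inRange(hsv,(15,90,50),(28,255,255)),c,.011): 
            if e[2].max()<40: print(e)
        print("tray")
        for col,lo,hi in(("red",(0,180,90),(4,255,255)),("blue",(100,150,60),(125,255,255)),("yel",(20,150,120),(30,255,255))):
            m=cv2.inRange(hsv,lo,hi);k=max(cv2.findContours(m,0,2)[0],key=cv2.contourArea)
            r=cv2.minAreaRect(k);print(col,r,np.round(onz(c,*r[0],.013),4))
        if n=="top":
            m=cv2.inRange(c["img"],(0,0,0),(90,90,90));m[:,:255]=0;m[:,315:]=0;m[:245]=0;m[305:]=0
            print("foot",ell(m,c,.012))
            crop=np.hstack([cv2.resize(c["img"][255:340,150:250],None,fx=4,fy=4,interpolation=2),cv2.resize(c["img"][235:320,240:340],None,fx=4,fy=4,interpolation=2)])
            cv2.imwrite("pics/crop1.png",crop[:,:,::-1])
E
python3 m.py
```

```text
top brass
(549.9, 431.7, array([ 4.5, 20. ]), array([ 0.1257, -0.5226,  0.011 ]))
(202.9, 296.8, array([22.5, 23. ]), array([0.4723, 0.3093, 0.011 ]))
(398.1, 211.3, array([ 1.9, 28.8]), array([ 0.6698, -0.1652,  0.011 ]))
(254.7, 191.5, array([23. , 23.6]), array([0.726 , 0.1824, 0.011 ]))
(223.3, 191.1, array([22.3, 23. ]), array([0.7291, 0.2599, 0.011 ]))
tray
red ((401.11834716796875, 235.2219696044922), (44.83851623535156, 43.8142204284668), 76.67547607421875) [ 0.6111 -0.1701  0.013 ]
blue ((432.41180419921875, 275.6470642089844), (43.656410217285156, 44.141483306884766), 75.96376037597656) [ 0.5123 -0.242   0.013 ]
yel ((463.85296630859375, 316.41180419921875), (45.354156494140625, 43.656410217285156), 75.96376037597656) [ 0.4132 -0.3145  0.013 ]
foot [(286.1, 275.3, array([40. , 46.6]), array([0.5207, 0.1079, 0.012 ]))]
scene brass
(333.2, 368.6, array([29. , 29.3]), array([0.7308, 0.2635, 0.011 ]))
(308.8, 338.9, array([27.4, 28.3]), array([0.7274, 0.1858, 0.011 ]))
(440.7, 309.3, array([23.9, 27.8]), array([0.4747, 0.3139, 0.011 ]))
(112.6, 93.1, array([6.3, 7.6]), array([ 
[... 191 characters left out ...]
.6, 18.6]), array([-0.8295, -0.128 ,  0.011 ]))
(558.0, 16.0, array([3.2, 8.8]), array([-0.8409, -0.2145,  0.011 ]))
(525.1, 4.6, array([10.7, 30.3]), array([-0.8207, -0.348 ,  0.011 ]))
(500.8, 5.9, array([ 8.2, 14.4]), array([-0.7355, -0.4027,  0.011 ]))
(479.7, 3.8, array([ 9.4, 15.9]), array([-0.6853, -0.4662,  0.011 ]))
tray
red ((253.08274841308594, 207.09310913085938), (35.95869445800781, 47.33592987060547), 48.366458892822266) [ 0.61  -0.171  0.013]
blue ((268.5, 173.0), (44.69734191894531, 30.225658416748047), 28.442928314208984) [ 0.5104 -0.2419  0.013 ]
yel ((295.3993835449219, 142.9585723876953), (12.38461685180664, 21.07692527770996), 67.38013458251953) [ 0.383  -0.2886  0.013 ]
```

View pics/crop1.png

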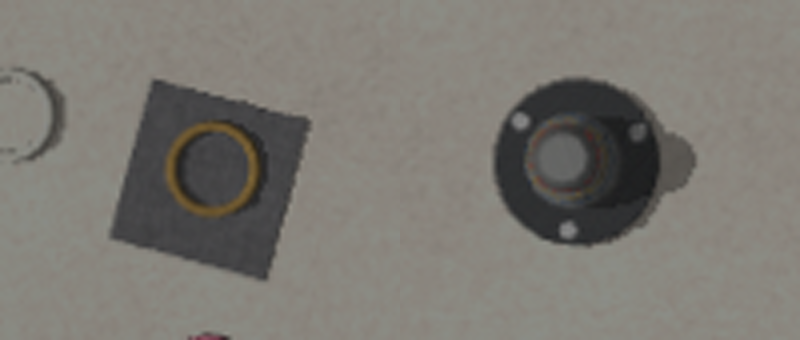

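The crop confirms a brass ring on the grey pad at (203,297), with a medium wall, and the mandrel beside it. I'll move above the bangle.

```bash
python3 -m creep '[{"rz": 0.113},{"rz": 0.113},{"rz": 0.113},{"rz": 0.113},{"trans": [0.0143,-0.032,0]},{"trans": [0.0143,-0.032,0]},{"trans": [0.0143,-0.032,0]},{"trans": [0.0143,-0.032,0]},{"trans": [0.0143,-0.032,0]},{"trans": [0.0143,-0.032,0]},{"trans": [0.0143,-0.032,0]},{"trans": [0.0143,-0.032,0]},{"trans": [0.0143,-0.032,0]},{"trans": [0.0143,-0.032,0]},{"trans": [0.0143,-0.032,0]},{"trans": [0.0143,-0.032,0]},{"trans": [0.0143,-0.032,0]},{"trans": [0.0143,-0.032,0]}]' 0.087
python3 -m creep '[{"trans": [0,-0.0327,0]},{"trans": [0,-0.0327,0]},{"trans": [0,-0.0327,0]},{"trans": [0,-0.0327,0]},{"trans": [0,-0.0327,0]},{"trans": [0,-0.0327,0]},{"trans": [0,-0.0327,0]},{"trans": [0,-0.0327,0]},{"trans": [0,-0.0327,0]},{"trans": [0,-0.0327,0]},{"trans": [0,-0.0327,0]},{"trans": [0,-0.0327,0]},{"trans": [0,-0.0327,0]},{},{}]'
cat >> h.py <<'E'
def st():
    o=robot.get_obs();print("t",round(o["time"],2),"pos",np.round(o["position"],4),"rotvec",np.round(R.from_quat(o["tool_rot"]).as_matrix()[:,0],4),"q6",round(o["q"][5],2),"F",np.round(o["ft_force"],1),"M",np.round(o["moment"],2),"grip",round(o["grip_width"],4),round(o["grip_force"],1))
E
python3 - <<'E'
from h import *
st();c=cam("wrist");save(c,"w1.png");print(c["xyz"],att(c).round(3),c["fx"])
from m import ell
hsv=cv2.cvtColor(c["img"],cv2.COLOR_RGB2HSV)
for z in(.011,.002):print(ell(cv2.inRange(hsv,(15,90,50),(28,255,255)),c,z,300))
E
```

```text
time: 1.7
position: [0.4735, -0.1126, 0.2226]
tool_rot: [1.0, -0.0, 0.0, 0.0]
ft_force: [1.1, -0.8, -0.4]
grip_width: 0.0867
grip_force: 0.0
time: 2.95
position: [0.4727, 0.3122, 0.2222]
tool_rot: [1.0, 0.002, -0.0, 0.0]
ft_force: [-0.4, 0.0, 0.2]
grip_width: 0.087
grip_force: 0.0
t 2.95 pos [0.4727 0.3122 0.2222] rotvec [ 1.0e+00  3.2e-03 -2.0e-04] q6 1.95 F [-0.4  0.   0.2] M [ 0.04  0.02 -0.02] grip 0.087 0.0
[0.5402343  0.31279748 0.38411387] [[ 0.003 -0.969 -0.246]
 [-1.    -0.003 -0.001]
 [-0.     0.246 -0.969]] 350.92087355607015
[(617.1, 358.7, array([ 16.1, 700. ]), array([ 0.2955, -0.0425,  0.011 ])), (120.8, 308.5, array([34.9, 60.1]), array([0.3589, 0.5438, 0.011 ])), (521.4, 308.6, array([35.1, 60.1]), array([0.3602, 0.081 , 0.011 ])), (321.3, 210.1, array([51.9, 52.2]), array([0.4748, 0.3125, 0.011 ]))]
[(617.1, 358.7, array([ 16.1, 700. ]), array([ 0.2895, -0.051 ,  0.002 ])), (120.8, 308.5, array([34.9, 60.1]), array([0.3545, 0.5494, 0.002 ])), (521.4, 308.6, array([35.1, 60.1]), array([0.3559, 0.0754, 0.002 ])), (321.3, 210.1, array([51.9, 52.2]), array([0.4732, 0.3125, 0.002 ]))]
```

View pics/w1.png

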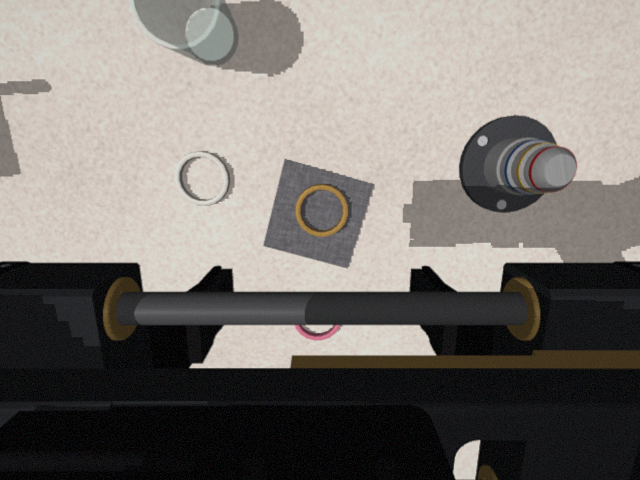

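The wrist view shows the brass ring centred at (321,210) on the grey pad, the white ring at (203,178), and the mandrel nose at (555,168). The wall measures as medium. I'll descend, then check height before closing.

```bash
python3 -m creep '[{"trans": [0.0013,0,0.03]},{"trans": [0,0,0.03]},{"trans": [0,0,0.03]},{"trans": [0,0,0.03]},{"trans": [0,0,0.03]},{"trans": [0,0,0.03]},{},{}]'
python3 - <<'E'
from h import *
st();c=cam("wrist");save(c,"w2.png")
from m import ell
hsv=cv2.cvtColor(c["img"],cv2.COLOR_RGB2HSV)
m=cv2.inRange(hsv,(15,90,50),(28,255,255))
cs,h=cv2.findContours(m,cv2.RETR_CCOMP,cv2.CHAIN_APPROX_NONE)
for k,hh in zip(cs,h[0]):
    if cv2.contourArea(k)>2000:
        e=cv2.fitEllipse(k);print(hh[3],np.round(e[0],1),np.round(e[1],1),onz(c,*e[0],.011).round(4))
E
```

```text
time: 3.67
position: [0.4735, 0.3089, 0.0414]
tool_rot: [1.0, -0.001, -0.002, 0.001]
ft_force: [-0.0, -1.0, -0.2]
grip_width: 0.0872
grip_force: 0.0
t 3.67 pos [0.4735 0.3089 0.0414] rotvec [ 1.     -0.0021 -0.0043] q6 1.95 F [-0.  -1.  -0.2] M [0.02 0.03 0.02] grip 0.0872 0.0
-1 [679.6 357.9] [ 17.2 808.2] [0.414  0.0879 0.011 ]
```

View pics/w2.png

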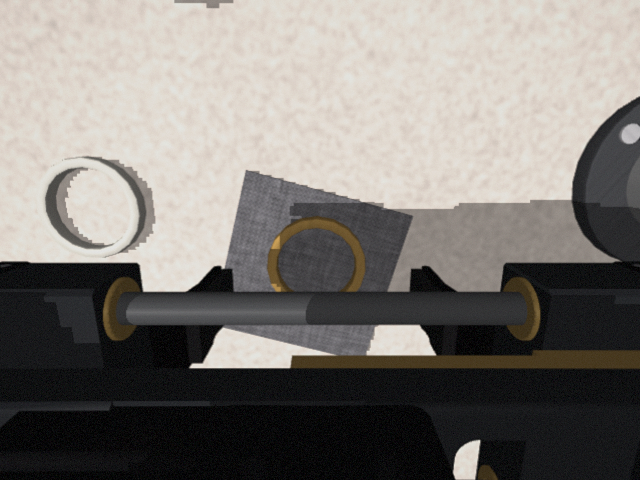

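```bash
python3 -m creep '[{},{}]'
```

```text
time: 3.88
position: [0.4762, 0.3111, 0.0448]
tool_rot: [1.0, -0.0, 0.002, -0.001]
ft_force: [0.6, -0.8, -0.4]
grip_width: 0.087
grip_force: 0.0
```

The ring sits between the fingers, centred at about (317,267). The pose readings carry about 2 mm of noise, so I'll rely on the commanded pose (0.4745, 0.3111, 0.043).

```bash
python3 -m creep '[{"trans": [0,0,0.015]},{"trans": [0,0,0.013]},{"trans": [0,0,0.007]},{"trans": [0,0,0.003]},{},{},{}]'
python3 -m creep '[{},{},{},{},{},{},{},{}]' 0.05 25
python3 -m creep '[{},{},{},{}]'
```

```text
time: 4.47
position: [0.4751, 0.3111, 0.0054]
tool_rot: [1.0, -0.0, 0.001, -0.0]
ft_force: [0.2, -0.2, 0.3]
grip_width: 0.087
grip_force: 0.0
time: 5.13
position: [0.4746, 0.3108, 0.0046]
tool_rot: [1.0, -0.0, 0.0, -0.0]
ft_force: [-0.8, -0.2, 1.4]
grip_width: 0.0572
grip_force: 25.0
time: 5.47
position: [0.4746, 0.3108, 0.0046]
tool_rot: [1.0, -0.0, 0.0, -0.0]
ft_force: [-0.2, -0.3, 1.2]
grip_width: 0.0576
grip_force: 25.0
```

```bash
python3 -m creep '[{"trans": [0,0,-0.01]},{"trans": [0,0,-0.025]},{"trans": [0,0,-0.04]},{"trans": [0,0,-0.04]},{"trans": [0,0,-0.04]},{"trans": [0,0,-0.04]},{"trans": [-0.0025,0.0255,0]},{"trans": [-0.0025,0.0255,0]},{"trans": [-0.0025,0.0255,0]},{"trans": [-0.0025,0.0255,0]},{"trans": [-0.0025,0.0255,0]},{"trans": [-0.0025,0.0255,0]},{"trans": [-0.0025,0.0255,0]},{"trans": [-0.0025,0.0255,0]},{},{},{},{}]'
python3 - <<'E'
from h import *
st();c=cam("wrist");save(c,"w3.png");print(c["xyz"],att(c).round(4))
t=cam("top");save(t,"t3.png");s=cam("scene");save(s,"s3.png")
E
```

```text
time: 6.97
position: [0.4546, 0.1075, 0.1998]
tool_rot: [1.0, 0.0, 0.0, -0.0]
ft_force: [0.3, 0.2, -1.1]
grip_width: 0.057
grip_force: 25.0
t 6.97 pos [0.4546 0.1075 0.1998] rotvec [1.e+00 6.e-04 4.e-04] q6 1.56 F [ 0.3  0.2 -1.1] M [ 0.05  0.03 -0.02] grip 0.057 25.0
[0.52193071 0.10788203 0.36169278] [[ 4.000e-04 -9.695e-01 -2.452e-01]
 [-1.000e+00 -6.000e-04  7.000e-04]
 [-8.000e-04  2.452e-01 -9.695e-01]]
```

View pics/w3.png

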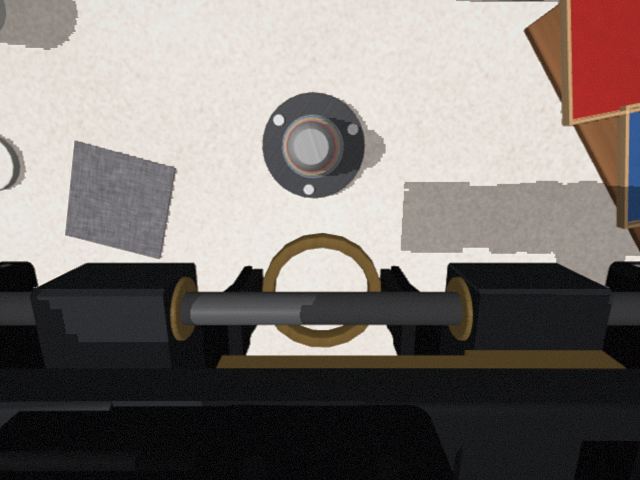

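The ring is held level at about (321,290), its bottom edge partly hidden by the gripper. The mandrel nose is at (311,146) and its foot at (314,145).

```bash
cat > w.py <<'E'
from h import *
def ring(c,zt):
    hsv=cv2.cvtColor(c["img"],cv2.COLOR_RGB2HSV)
    m=cv2.inRange(hsv,(12,90,40),(28,255,255));m[:,:258]=0;m[:,384:]=0;m[:225]=0;m[350:]=0;m[285:330]=0;
    # outermost pts along radial directions from the inside
    c0=np.array([320.,290.]);P=[];Q=[]
    for a in np.radians(np.r_[200:341:3,50:131:3]):
        L=[(r,c0+r*np.array([np.cos(a),np.sin(a)])) for r in np.arange(30,70,.5)]
        L=[p for r,p in L if m[int(round(p[1])),int(round(p[0]))]]
        if len(L)>8: P.append(onz(c,*L[-1],zt)[:2]);Q.append(onz(c,*L[0],zt)[:2])
    def fit(P):
        P=np.array(P);x=np.linalg.lstsq(np.c_[2*P,np.ones(len(P))],(P**2).sum(1),rcond=None)[0]
        return x[:2].round(4),round(2e3*np.sqrt(x[2]+x[:2]@x[:2]),1),len(P)
    return fit(P),fit(Q)
def nose(c,thr=(105,150)):
    g=c["img"].astype(int);print("nose px",g[146,311],g[146,335],g[120,311])
if __name__=="__main__":
    im=cv2.cvtColor(cv2.imread("pics/w3.png"),cv2.COLOR_BGR2RGB);c=cam("wrist");c["img"]=im
    print("ring",ring(c,.206)); nose(c)
    g=cv2.cvtColor(im,cv2.COLOR_RGB2GRAY);hsv=cv2.cvtColor(im,cv2.COLOR_RGB2HSV)
    f=(g<110).astype(np.uint8);f[:85]=0;f[205:]=0;f[:,:255]=0;f[:,366:]=0
    k=max(cv2.findContours(f,0,1)[0],key=cv2.contourArea)
    k=np.array([p for p in k if p[0][0]<335 or p[0][1]<125])
    e=cv2.fitEllipse(k);print("foot",e,onz(c,*e[0],.012))
    n=((g>118)&(hsv[...,1]<40)).astype(np.uint8);n[:122]=0;n[172:]=0;n[:,:286]=0;n[:,338:]=0
    k=max(cv2.findContours(n,0,1)[0],key=cv2.contourArea);e=cv2.fitEllipse(cv2.convexHull(k));print("nose",e,onz(c,*e[0],.09))
    s=1;cr=cv2.resize(im[110:185,270:360],None,fx=8,fy=8,interpolation=0);cv2.imwrite("pics/crop3.png",cr[...,::-1])
E
python3 w.py
```

```text
ring ((array([0.455, 0.108]), np.float64(56.8), 74), (array([0.4555, 0.1082]), np.float64(44.5), 74))
nose px [170 168 169] [101  67  68] [149 129 131]
foot ((313.5145263671875, 144.75503540039062), (101.29695892333984, 103.98871612548828), 174.80947875976562) [0.52441036 0.11565958 0.012     ]
nose ((307.0748291015625, 145.3539276123047), (40.70354080200195, 42.16022872924805), 140.84585571289062) [0.52341603 0.11878776 0.09      ]
```

View pics/crop3.png

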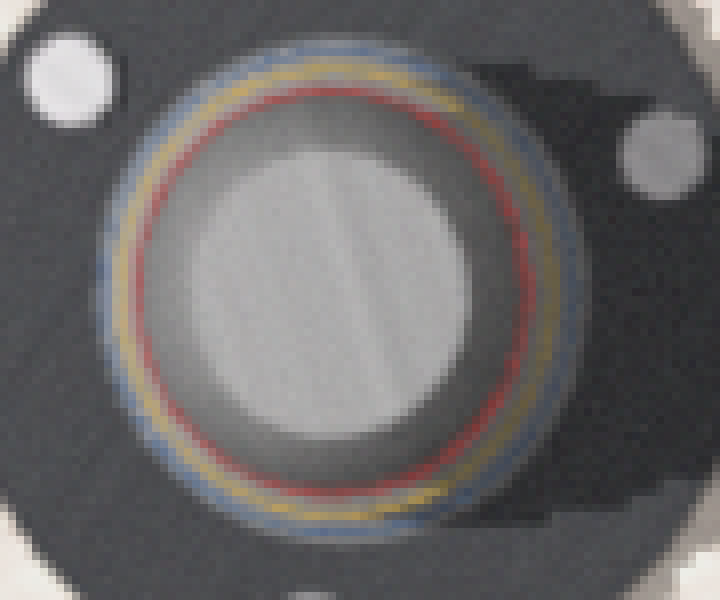

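```bash
python3 - <<'E'
from h import *
c=cam("wrist");st()
for n,u,v,z in(("nose",310.9,146.4,.09),("red",311.5,145.9,.08),("blue",(98+588)/16+269.5,(40+545)/16+109.5,.053),("foot",313.5,144.8,.012)): print(n,onz(c,u,v,z).round(4))
print(proj(c,[.4552,.1077,.206]),proj(c,[.523,.1166,.09]))
E
```

```text
t 7.22 pos [0.4545 0.1075 0.1995] rotvec [ 1.0e+00  1.1e-03 -1.0e-04] q6 1.56 F [ 0.9 -0.7 -0.3] M [0.03 0.04 0.  ] grip 0.057 25.0
nose [0.5226 0.1158 0.09  ]
red [0.523  0.1157 0.08  ]
blue [0.523  0.1156 0.053 ]
foot [0.5243 0.1156 0.012 ]
[321.81197682 292.0185585 ] [309.87279832 145.90389256]
```

Bore is about 46 mm (yellow expected). I'll go above the nose and check alignment there.

```bash
python3 -m creep '[{"trans": [0.017,-0.0085,0]},{"trans": [0.017,0,0]},{"trans": [0.017,0,0]},{"trans": [0.017,0,0]},{"trans": [0,0,0.03]},{"trans": [0,0,0.03]},{"trans": [0,0,0.02]},{"trans": [0,0,0.01]},{"trans": [0,0,0.004]},{},{},{},{}]'
python3 - <<'E'
from h import *
st();c=cam("wrist");save(c,"w4.png");cr=cv2.resize(c["img"][220:360,240:400],None,fx=5,fy=4.2,interpolation=0)
cr=cv2.resize(c["img"][220:350,250:390],None,fx=4.5,fy=4.5,interpolation=0);cv2.imwrite("pics/crop4.png",cr[...,::-1])
t=cam("top");save(t,"t4.png");s=cam("scene");save(s,"s4.png")
E
```

```text
time: 8.3
position: [0.5235, 0.1154, 0.1069]
tool_rot: [1.0, -0.0, 0.001, -0.0]
ft_force: [-0.3, -0.5, -0.8]
grip_width: 0.0569
grip_force: 25.0
t 8.3 pos [0.5235 0.1154 0.1069] rotvec [ 1.0e+00 -1.0e-04  2.9e-03] q6 1.58 F [-0.3 -0.5 -0.8] M [-0.02  0.05 -0.01] grip 0.0569 25.0
```

View pics/crop4.png

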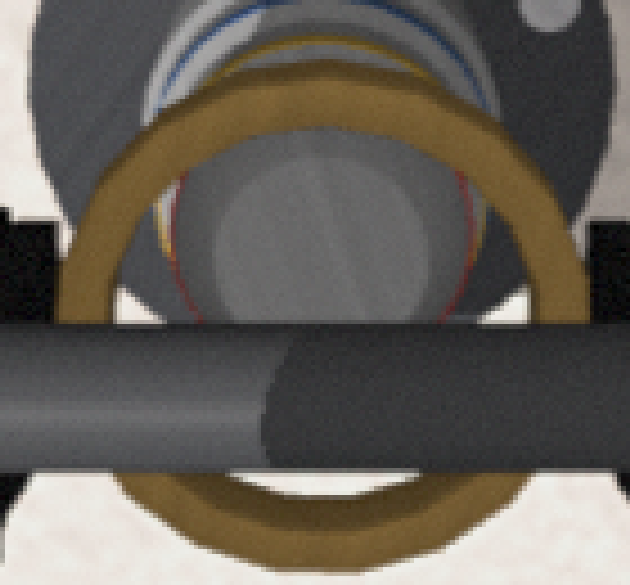

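The crop shows the ring centred over the nose left-right: ring at 323, nose at 322, red band at 323.5. I'll compute the fore-aft offset.

```bash
python3 - <<'E'
from h import *
c=cam("wrist");st()
im=cv2.imread("pics/w4.png")
z0=.106-.003+.009
P=lambda X,Y:(X/4.5+250-.5,Y/4.5+220-.5)
for n,X,Y,z in(("ringtop outer +x",323.5,78,z0),("outer -x",323.5,572,z0),("inner +x",323,128,z0),("inner -x",323,528,z0),("L",57,310,z0),("R",590,310,z0),("nose +x",322,156,.09),("noseL",214,262,.09),("noseR",430,262,.09),("redL",172,235,.08),("redR",475,235,.08)):
    print(n,onz(c,*P(X,Y),z).round(4))
E
```

```text
t 8.5 pos [0.5229 0.1153 0.1062] rotvec [ 1.0e+00 -2.0e-04  1.2e-03] q6 1.58 F [-0.4 -0.1 -0.4] M [0.04 0.01 0.01] grip 0.0576 25.0
ringtop outer +x [0.5506 0.1156 0.112 ]
outer -x [0.4941 0.1156 0.112 ]
inner +x [0.5453 0.1157 0.112 ]
inner -x [0.4995 0.1157 0.112 ]
L [0.5252 0.1439 0.112 ]
R [0.5252 0.0874 0.112 ]
nose +x [0.5355 0.1158 0.09  ]
noseL [0.5223 0.1288 0.09  ]
noseR [0.5223 0.1028 0.09  ]
redL [0.5221 0.1348 0.08  ]
redR [0.5221 0.0965 0.08  ]
```

```bash
python3 -m creep '[{"trans": [0,0,0.01]},{"trans": [0,0,0.01]},{"trans": [0,0,0.005]},{"trans": [0,0,0.005]},{"trans": [0,0,0.003]},{},{},{}]'
python3 -m creep '[{"trans": [0,0,0.003]},{"trans": [0,0,0.002]},{"trans": [0,0,0.002]},{},{},{}]'
```

```text
time: 9.17
position: [0.5227, 0.1153, 0.0726]
tool_rot: [1.0, -0.0, 0.0, 0.0]
ft_force: [-0.6, -0.3, -0.6]
grip_width: 0.0572
grip_force: 25.0
time: 9.67
position: [0.5226, 0.1153, 0.0656]
tool_rot: [1.0, -0.0, 0.0, 0.0]
ft_force: [0.8, -0.5, -1.3]
grip_width: 0.0571
grip_force: 25.0
```

```bash
for i in 1 2 3; do python3 -m creep '[{"trans": [0,0,0.001]},{"trans": [0,0,0.001]},{},{},{}]' | egrep "posi|ft_"; done; python3 -m creep '[{"trans": [0,0,0.001]},{},{},{}]' | egrep "time|posi|ft_"
```

```text
position: [0.5226, 0.1153, 0.0636]
ft_force: [0.8, 0.1, -0.7]
position: [0.5226, 0.1153, 0.0615]
ft_force: [0.5, 1.1, 0.5]
position: [0.5226, 0.1153, 0.0595]
ft_force: [-0.3, -0.9, -2.3]
time: 11.25
position: [0.5226, 0.1153, 0.0586]
ft_force: [0.5, -0.4, -0.2]
```

```bash
for i in 1 2 3; do python3 -m creep '[{"trans": [0,0,0.0005]},{},{}]' | egrep "posi|ft_"; done; python3 -c "
from h import *
st()"
```

```text
position: [0.5225, 0.1153, 0.058]
ft_force: [0.3, 0.1, -0.5]
position: [0.5226, 0.1153, 0.0576]
ft_force: [-0.2, -0.0, -0.1]
position: [0.5226, 0.1153, 0.0571]
ft_force: [-0.1, -0.4, 1.2]
t 12.0 pos [0.5226 0.1153 0.0571] rotvec [ 1.e+00 -3.e-04  3.e-04] q6 1.58 F [-0.1 -0.4  1.2] M [ 0.13 -0.07  0.05] grip 0.0572 25.0
```

```bash
for i in 1 2; do python3 -m creep '[{"trans": [0,0,0.0004]},{},{}]' | egrep "posi|ft_"; done; python3 -c "
from h import *
st()"
```

```text
position: [0.5227, 0.1153, 0.0569]
ft_force: [0.0, 0.3, 3.2]
position: [0.5227, 0.1154, 0.0567]
ft_force: [-1.1, -0.1, 5.6]
t 12.5 pos [0.5227 0.1154 0.0567] rotvec [ 1.e+00 -2.e-04  5.e-04] q6 1.58 F [-1.1 -0.1  5.6] M [0.19 0.09 0.01] grip 0.0574 25.0
```

```bash
python3 -m creep '[{"trans": [0,0,0.0003]},{},{},{},{}]' | egrep "posi|ft_"; for i in 1 2; do python3 -m creep '[{},{},{},{},{},{}]' | egrep "time|posi|ft_"; done
python3 - <<'E'
from h import *
s=cam("scene");save(s,"s5.png");st()
u,v=proj(s,[.523,.1157,.06]).astype(int);cr=cv2.resize(s["img"][v-45:v+45,u-60:u+60],None,fx=6,fy=6,interpolation=2);cv2.imwrite("pics/crop5.png",cr[...,::-1])
E
```

```text
position: [0.5227, 0.1154, 0.0567]
ft_force: [0.1, 1.1, 7.7]
time: 13.42
position: [0.5227, 0.1154, 0.0567]
ft_force: [-0.2, 0.0, 7.5]
time: 13.92
position: [0.5227, 0.1154, 0.0567]
ft_force: [-0.7, -0.2, 7.8]
t 13.97 pos [0.5227 0.1154 0.0567] rotvec [ 1.e+00 -1.e-04  7.e-04] q6 1.58 F [-0.7  0.2  7.9] M [0.15 0.1  0.01] grip 0.0567 25.0
```

View pics/crop5.png

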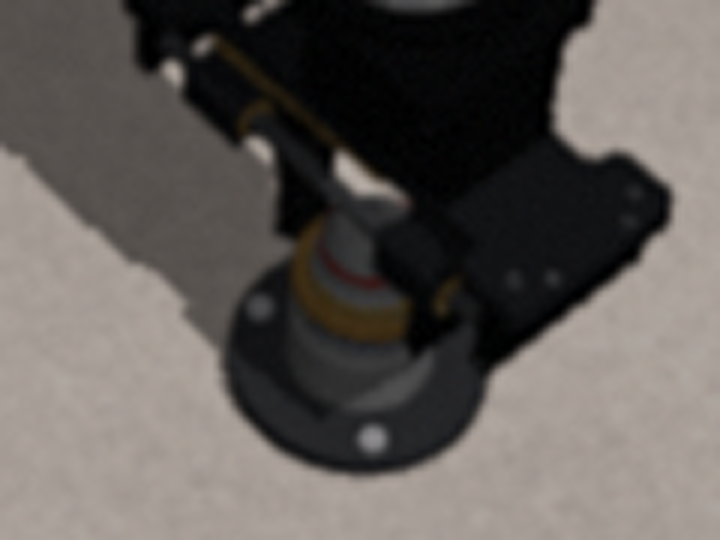

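Seen seated: the red band is clear above, and the ring covers the yellow step with the blue below it. It was held at about 7.7 N for over a second, so the size is yellow. Lifting off and going to the yellow tray.

```bash
python3 -m creep '[{"trans": [0,0,-0.002]},{"trans": [0,0,-0.005]},{"trans": [0,0,-0.01]},{"trans": [0,0,-0.02]},{"trans": [0,0,-0.033]},{"trans": [0,0,-0.04]},{}]' | egrep "posi|ft_|width"; python3 -m creep '[{"trans": [-0.0078,0.0307,0]},{"trans": [-0.0078,0.0307,0]},{"trans": [-0.0078,0.0307,0]},{"trans": [-0.0078,0.0307,0]},{"trans": [-0.0078,0.0307,0]},{"trans": [-0.0078,0.0307,0]},{"trans": [-0.0078,0.0307,0]},{"trans": [-0.0078,0.0307,0]},{"trans": [-0.0078,0.0307,0]},{"trans": [-0.0078,0.0307,0]},{"trans": [-0.0078,0.0307,0]},{"trans": [-0.0078,0.0307,0]},{"trans": [-0.0078,0.0307,0]},{"trans": [-0.0078,0.0307,0]},{"trans": [0,0,0.03]},{"trans": [0,0,0.03]},{"trans": [0,0,0.03]},{},{}]'
python3 - <<'E'
from h import *
st();c=cam("wrist");save(c,"w6.png")
E
```

```text
position: [0.5265, 0.1155, 0.1728]
ft_force: [0.6, 0.8, -0.6]
grip_width: 0.0573
time: 16.13
position: [0.4119, -0.3131, 0.0749]
tool_rot: [1.0, -0.0, -0.002, -0.002]
ft_force: [0.5, -0.4, -0.7]
grip_width: 0.0574
grip_force: 25.0
t 16.13 pos [ 0.4119 -0.3131  0.0749] rotvec [ 1.0e+00 -3.0e-04 -3.6e-03] q6 0.71 F [ 0.5 -0.4 -0.7] M [0.   0.02 0.05] grip 0.0574 25.0
```

View pics/w6.png

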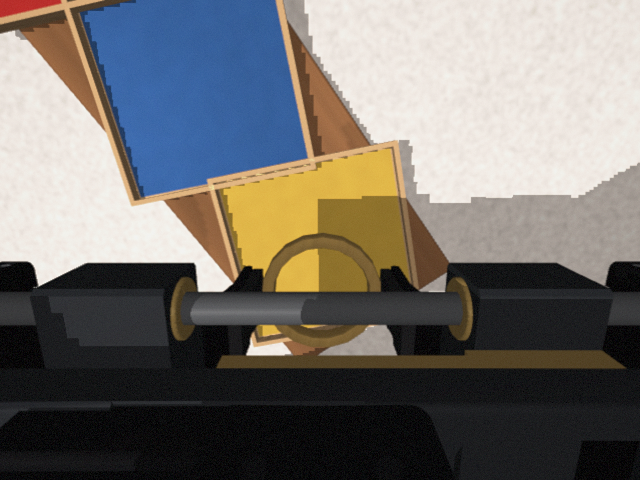

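The bangle is held over the yellow tray: corners at (398,145), (212,180) and (257,343), ring at (321,290).

```bash
python3 - <<'E'
from h import *
c=cam("wrist");a=onz(c,400,143,.02);b=onz(c,254,345,.02);st();print(a,b,(a+b)/2,np.linalg.norm(a-b))
E
python3 -m creep '[{"trans": [0,0,0.025]},{"trans": [0,0,0.018]},{"trans": [0,0,0.01]},{"trans": [0,0,0.005]},{"trans": [0,0,0.001]},{},{},{}]'
```

```text
t 16.23 pos [ 0.4138 -0.3149  0.0772] rotvec [1.e+00 2.e-04 1.e-03] q6 0.71 F [-0.7  0.7 -0.4] M [ 0.01  0.05 -0.  ] grip 0.0574 25.0
[ 0.48301572 -0.36104672  0.02      ] [ 0.3471643  -0.26693014  0.02      ] [ 0.41509001 -0.31398843  0.02      ] 0.1652680831141498
time: 16.9
position: [0.4138, -0.315, 0.0179]
tool_rot: [1.0, -0.0, 0.001, 0.001]
ft_force: [0.7, 0.4, -1.4]
grip_width: 0.0569
grip_force: 25.0
```

```bash
for i in 1 2 3 ; do python3 -m creep '[{"trans": [0,0,0.0007]},{},{}]' | egrep "posi|ft_"; done
```

```text
position: [0.4133, -0.3145, 0.0165]
ft_force: [0.0, 0.4, -0.4]
position: [0.4133, -0.3146, 0.0156]
ft_force: [0.4, 0.4, 0.4]
position: [0.4133, -0.3146, 0.0155]
ft_force: [-0.9, 1.3, 5.9]
```

```bash
python3 -m creep '[{"trans": [0,0,-0.0007]},{}]' | egrep "ft_"; python3 -m creep '[{},{},{},{},{},{}]' 0.07 | egrep "ft_|width"
python3 -m creep '[{"trans": [0,0,-0.005]},{"trans": [0,0,-0.01]},{"trans": [0,0,-0.02]},{"trans": [0,0,-0.035]},{"trans": [0,0,-0.035]},{"trans": [0,0,-0.035]},{"trans": [0,0.04,0]},{"trans": [0,0.04,0]},{"trans": [0,0.04,0]},{"trans": [0,0.04,0]},{},{},{}]'
python3 - <<'E'
from h import *
t=cam("top");save(t,"t7.png");s=cam("scene")
u,v=430,290;a=cv2.resize(t["img"][210:370,350:510],(400,400),interpolation=2)
u,v=proj(s,[.413,-.314,.02]).astype(int);b=cv2.resize(s["img"][v-60:v+60,u-60:u+60],(400,400),interpolation=2)
cv2.imwrite("pics/fin.png",np.hstack([a,b])[...,::-1])
hsv=cv2.cvtColor(t["img"],cv2.COLOR_RGB2HSV);a=t["img"].astype(int);b=cv2.imread("pics/top0.png")[...,::-1].astype(int)
d=(abs(a-b).max(2)>60)
for n,(x0,x1,y0,y1) in dict(mat=(200,280,165,215),hammer=(325,375,115,225),tumbler=(130,175,205,240)).items(): print(n,d[y0:y1,x0:x1].sum())
E
```

```text
ft_force: [-0.2, 0.2, 1.2]
ft_force: [-0.8, 0.5, 0.5]
grip_width: 0.0697
time: 19.4
position: [0.4126, -0.4735, 0.1557]
tool_rot: [1.0, -0.0, -0.0, -0.001]
ft_force: [0.6, 0.5, 1.0]
grip_width: 0.0704
grip_force: 0.0
mat 0
hammer 0
tumbler 0
```

View pics/fin.png

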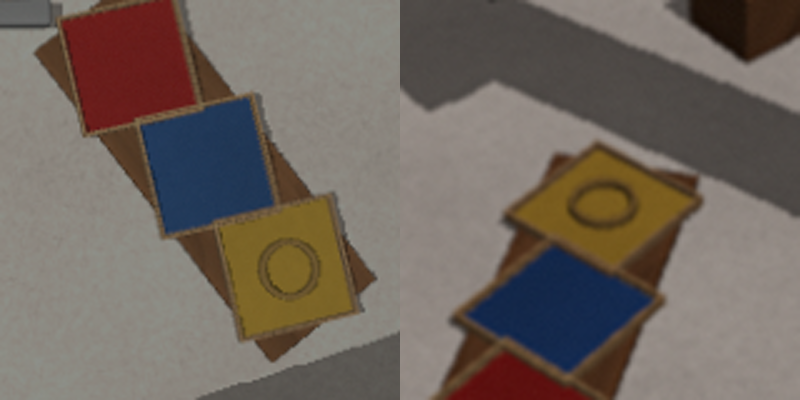

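The bangle lies flat in the middle of the yellow tray (left crop 289,268; right crop 602,203), and the mat, hammer and tumbler show no change.

```bash
python3 -c "
from rig import robot
print(robot.hand_in())"
```

```text
the job is handed in; nothing more can be done
None
```

I sized the bangle as yellow (46 mm bore), held it seated on the mandrel at about 7.7 N for just over a second, set it down flat near the middle of the yellow tray, and handed the job in at about 19.5 s; the other bangles, hammer and tumbler show no change in the camera images.

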